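Close the test-strip printing frame and hold it up for inspection

TASK

Close the small test-strip printing frame: take the loose backplate by its wooden grip, set it over the frame's two locating pins and lower it - do not drop it - until it lies flush all round. Then grip the closed frame itself by its long wooden sides, lift it at least 15 cm clear of the table without tipping it (the back is held only by its own weight) and hold it still and level so that I can check the glass side from below; finish while still holding it. Leave the other things where they are.

Things in the scene. Friction and masses are not known exactly. Their poses are not given: they have to be found in the camera images.
- frame: shallow open wooden frame lying glass side down, loose, 0.26 to 0.49 kg, 190 (its x) x 60 (y) x 24 mm high, starting on one side of the robot's centre line, the backplate on the other. Origin: centre of its underside, z up. Its long side rails (along x) are upright, 60 mm over the outside, 9 mm thick, and are gripped there; the end blocks are 34 mm long
- frame_rim (a point): centre of the frame's rim plane, 24 mm above its underside, over the 122 x 42 mm recess (glass floor 6 mm above the underside, white paper strip on it). The underside of the backplate comes to rest here; axes as the frame
- pin_a (a point): tip of the brass locating pin on the end block at the frame's x = +78 mm, on its centre line: 8 mm in diameter, 14 mm above the rim (38 mm above the frame's underside), its top 5 mm tapered to 3 mm
- pin_b (a point): tip of the second, equal pin, at the frame's x = -78 mm
- back: loose backplate lying on its felt pad, 0.1 to 0.21 kg. Origin: centre of the pad's underside, z up, x along its length. Pad 96 x 34 x 5 mm; on it a plywood plate 184 (x) x 52 (y) x 8 mm, its top 13 mm above the origin; centred on that a dark wooden grip bar 74 (x) x 14 (y) x 18 mm, its top 31 mm above the origin, to be gripped across its 14 mm
- back_seat (a point): centre of the plate's underside, 5 mm above the backplate's origin; axes as the backplate. Seated, either way round, it coincides with frame_rim; the pad then hangs freely in the recess, the pins stand 6 mm above the plate, the grip bar ends 50 mm above the frame's underside and the plate is 4 mm narrower than the frame on each side
- hole_a (a point): centre of the round through hole, 10 mm in diameter, at the backplate's x = +78 mm on its centre line, at the plate's underside
- hole_b (a point): centre of the through slot, 14 (x) x 10 (y) mm, at the backplate's x = -78 mm, at the plate's underside
- brush_foam: bystander, to be left alone: flat coating brush with wooden handle and blue-grey head, 40x172x12 mm, lying; origin at the centre of its underside
- stone_1: bystander, to be left alone: dark pebble used as a paperweight, 40x42x19 mm; origin at the centre of its underside
- measure: bystander, to be left alone: graduated clear plastic cup, 67 mm wide, 74 mm high; origin at the centre of its underside
- clip_b: bystander, to be left alone: black spring clip, 58x32x12 mm, lying; origin at the centre of its underside

How it is judged (in metres and radians):
On the way, in this order (a step that is already met when the one before it is completed fails the run):
1. the backplate lies flush on the frame over both pins while the frame stands on the table (distance between back_seat and frame_rim below 0.004 m and angle between the z axis of back and the z axis of frame, either way round below 0.03 rad and angle between the x axis of back and the x axis of frame, either way round below 0.05 rad and height (world z) of frame below 0.01 m), for 0.3 s.
2. the closed frame is lifted level off the table by the fingers (distance between back_seat and frame_rim below 0.004 m and angle between the z axis of back and the z axis of frame, either way round below 0.03 rad and angle between the x axis of back and the x axis of frame, either way round below 0.05 rad and angle between frame's own z axis and vertical below 0.1 rad and contact force between the fingers and frame above 2 N and height (world z) of frame above 0.05 m), for 0.2 s.
At the end, for the whole second after the job is handed in: Fingers hold the frame (over 2 N), underside over 0.14 m above the table, tilted under 0.10 rad, under 0.02 m/s and 0.1 rad/s; backplate flush on it over both pins: seat within 4 mm of the rim centre, tilted under 0.03 and turned under 0.05 rad against it (distance between back_seat and frame_rim below 0.004 m and angle between the z axis of back and the z axis of frame, either way round below 0.03 rad and angle between the x axis of back and the x axis of frame, either way round below 0.05 rad and angle between frame's own z axis and vertical below 0.1 rad and contact force between the fingers and frame above 2 N and height (world z) of frame above 0.14 m and linear speed of frame below 0.02 m/s and angular speed of frame below 0.1 rad/s); the arm keeps its last pose, push and grip.
It fails at once if the backplate is dropped (falls faster than 0.35 m/s out of the fingers) (contact force between the fingers and back below 0.01 N and linear speed of back above 0.35 m/s and distance between back_seat and frame_rim above 0.004 m).
It fails at once if the frame is tipped by more than 0.3 rad (17 degrees) (angle between frame's own z axis and vertical above 0.3 rad).
It fails at once if a bystander is moved by more than 30 mm (distance of any of brush_foam, stone_1, measure, clip_b from where it was at the start of the episode above 0.03 m).
It also fails if it takes over 53 s, if anything falls off the work surface, if the arm or the gripper's body presses on something with over 40 N, if the wrist force passes 120 N, or if a joint passes its speed limit or range.

ROBOT

A 7-joint arm with a two-finger parallel gripper is mounted at the origin on a cart in front of the work surface, level with it; the furniture and walls round the work are solid. World frame = base frame: x ahead of the robot, y to its left, z up, the work surface at z = 0. Lengths are in mm, angles in rad, forces in N, time in s.
With the tool pointing down it reaches from about 425 to 950 mm from the base axis. Payload 4.7 kg.
Tool frame: the origin (TCP) lies at the very end of the fingers, on their centre line; the grasp point (between the pads) lies 19 mm behind it (r.grasp_offset is the distance from the TCP to the grasp point, in mm); z points along the fingers, y is the line along which they close (so a half turn about z gives the same grasp; the last joint's range is limited). The gripper opens to 87 mm and grips with 3 to 60 N. Pads are 19 mm wide; open, the fingers measure 117 mm over their backs; the gripper's body (75 mm by 190 mm) begins 51 mm behind the grasp point.
Start: joints at [-1.232, 0.469, -0.049, 1.532, 0.024, 1.141, -0.082], TCP at [242.666, 629.891, 222.573] pointing down, gripper open.
Joint ranges: [-2.59, 2.59], [-0.33, 1.99], [-1.39, 1.29], [0.1, 2.45], [-1.04, 4.18], [0.21, 1.99], [-2.66, 2.66]. Speed limits (rad/s): [2.57, 2.57, 3.14, 3.14, 3.14, 3.14, 3.14].

INTERFACE

Orientations are given as a unit quaternion [x, y, z, w].
In Python, from workcell import r, fingers, vision, job gives the robot as it stands. Calls block until the motion is done:
- r.reach(position, orientation): joint-space move of the TCP to a pose.
- r.move_linear(position, orientation=None, vel=150): straight line of the TCP; orientation=None keeps the orientation; vel is the mean speed in mm/s.
- r.goto_joints(angles): joint-space move.
- fingers.release() and fingers.close(): open the fingers fully, or close them until they stop; the grip force is fixed at half the most.
- r.hold(seconds).
- r.solve_ik(position, orientation): joint angles nearest the present ones, or None.
- r.observe(): the state.
- vision.grab_frame(name): name is "scene" or "top" or "wrist"; returns a dict with "image" (384x512x3 uint8, blue, green, red), "mtx" (3x3 intrinsics, pixels), "rvec" (rotation vector, rad) and "tvec" (3), from world to camera coordinates, as OpenCV has them. Camera axes: x right, y down, z forward; pixel columns grow to the right and rows downward; lengths in mm; the calibration is good to about 2 mm. A picture is of the moment at which its call begins. There is no depth.
A pose or a line that the arm cannot do raises r.PlanningError and nothing moves.
- job.job_done(): hands the job in; it is judged then, once.
The state is a dict: "time": time; "joint_pos": joint angles; "qvel": joint speeds; "joint_efforts": joint torques, N m; "tcp_pos": TCP position; "orientation": TCP orientation; "force": force on the tool from outside, world axes, zero at the start; "ft_torque": the same for the moment, N m; "finger_gap": opening from 0.0 (shut) to 1.0 (fully open); "grip_force": force on a finger pad.
Only numpy, scipy, OpenCV 4.12 (cv2) and the standard library are available. Lean on these libraries where they do the work, as an engineer would, in place of code of your own. Each camera call takes 0.05 s, during which the arm holds its last target. There are 200 camera calls.

## Working session

There is one attempt and no reset: what is moved stays moved. The work goes in short steps, each a Python script; the robot and the scene stay as the last script left them, time stands still between calls to the robot, and variables do not carry over. Pictures are saved under pics/ and viewed, at most 10 in all, crops included, and the job is handed in when it is done.

```bash
ls; mkdir -p pics; python3 - <<'E'
from workcell import r,fingers,vision,job
import cv2,numpy as np
for n in("top","scene"):
    f=vision.grab_frame(n);cv2.imwrite(f"pics/{n}0.png",cv2.resize(f["image"],(800,600),interpolation=cv2.INTER_CUBIC))
    R=cv2.Rodrigues(np.array(f["rvec"],float))[0];print(n,np.array(f["mtx"]).tolist(),(-R.T@np.array(f["tvec"]).ravel()).round(1),R.round(3).tolist())
s=r.observe();print(s)
E
```

```text
pics
top [[372.00398718105424, 0.0, 253.2800008844427], [0.0, 372.00398718105424, 188.749851520351], [0.0, 0.0, 1.0]] [ 255.3   28.3 1438.2] [[-0.002, -1.0, 0.006], [-0.972, 0.001, -0.235], [0.235, -0.007, -0.972]]
scene [[459.3157461389493, 0.0, 249.6119469455235], [0.0, 459.3157461389493, 185.3251888591499], [0.0, 0.0, 1.0]] [-233.8 -834.1  607.9] [[0.739, -0.673, 0.006], [-0.282, -0.318, -0.905], [0.611, 0.668, -0.425]]
{'time': 0.1, 'joint_pos': array([-1.23190668,  0.46936017, -0.04857639,  1.53357749,  0.02409361,
        1.14101167, -0.08226896]), 'qvel': array([ 0.00012831, -0.00146942, -0.000331  , -0.0035115 ,  0.00146548,
        0.00057128, -0.00226177]), 'joint_efforts': array([ 1.10157580e-03, -5.09171927e+01, -8.10782122e-02, -2.36826950e+01,
       -6.14576018e-02,  3.44837469e-02,  7.20929688e-05]), 'tcp_pos': array([242.49949071, 629.35116964, 221.60345593]), 'orientation': array([ 1.82839929e-01,  9.83142297e-01, -8.76140663e-04, -1.29905914e-04]), 'force': array([-0.30320465,  0.59427333,  0.59505037]), 'ft_torque': array([-0.01424642, -0.05810539, -0.01472691]), 'grip_force': 0.0, 'finger_gap': 0.9994350929498287}
```

View pics/top0.png

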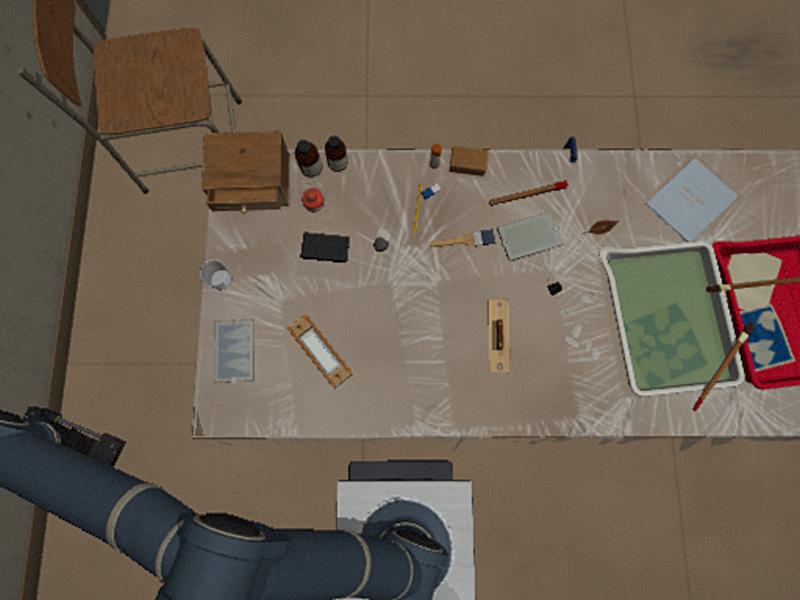

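The top view shows the frame near (320,351) and the backplate near (499,335). Next I'll enlarge both.

```bash
cat > h.py <<'E'
from workcell import r,fingers,vision,job
import cv2,numpy as np
from scipy.spatial.transform import Rotation as Rot
def ray(f,uv,z):
    R=cv2.Rodrigues(np.array(f["rvec"],float))[0];t=np.array(f["tvec"],float).ravel()
    c=-R.T@t;d=R.T@np.linalg.inv(np.array(f["mtx"]))@np.array([uv[0],uv[1],1.])
    return (c+d*(z-c[2])/d[2])[:2]
def proj(f,P):
    return cv2.projectPoints(np.array(P,float).reshape(-1,1,3),np.array(f["rvec"],float),np.array(f["tvec"],float),np.array(f["mtx"]),None)[0].reshape(-1,2)
def down(yaw):  # tool down, tool y (closing line) at yaw+90deg, tool x at yaw
    c,s=np.cos(yaw),np.sin(yaw)
    return Rot.from_matrix(np.array([[c,s,0],[s,-c,0],[0,0,-1]])).as_quat()
E
python3 - <<'E'
from h import *
f=vision.grab_frame("top");k=1.5625
for n,p,z in(("frame",(320,351),24),("back",(499,335),13),("fa",(303,323),38),("fb",(338,380),38)):print(n,ray(f,(p[0]/k,p[1]/k),z))
im=f["image"]
a=cv2.resize(im[195:255,180:230],None,fx=8,fy=8,interpolation=cv2.INTER_CUBIC)
b=cv2.resize(im[185:245,295:345],None,fx=8,fy=8,interpolation=cv2.INTER_CUBIC)
cv2.imwrite("pics/crop.png",np.hstack([a,b]))
E
```

```text
frame [455.93810592 203.96803227]
back [ 496.81025795 -237.79785824]
fa [522.89667109 245.73842209]
fb [384.14784726 157.23971783]
```

View pics/crop.png

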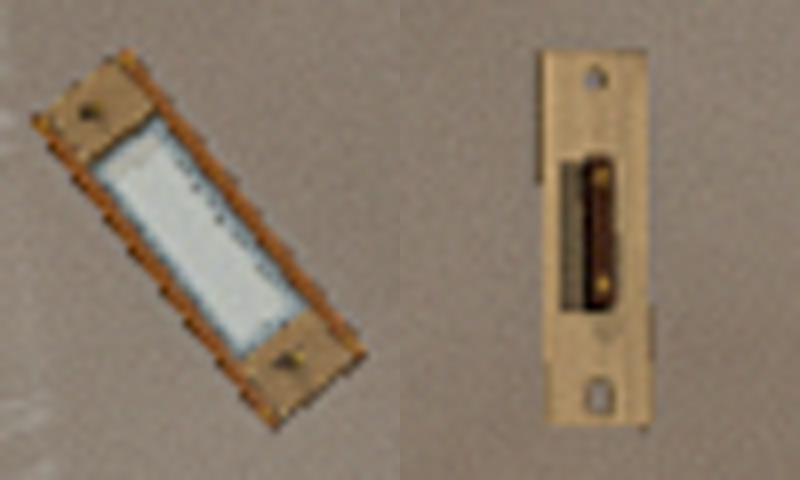

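The enlarged crop shows the frame's pins at crop pixels (90,112) and (290,360). The backplate's round hole is at (595,77), the far end, and its slot at (600,397), the near end. The pin spacing (~160 mm) is plausible. Next I'll hover over each part in its own axes and look with the wrist camera.

```bash
python3 - <<'E'
from h import *
f=vision.grab_frame("top")
F=lambda p:(p[0]/8+180-.44,p[1]/8+195-.44); B=lambda p:((p[0]-400)/8+295-.44,p[1]/8+185-.44)
pa,pb=ray(f,F((90,112)),36),ray(f,F((290,360)),36)
ha,hb=ray(f,B((596,77)),11),ray(f,B((600,397)),11)
for n,a,b in(("frame",pa,pb),("back",ha,hb)):print(n,(a+b)/2,np.linalg.norm(a-b),np.arctan2(*(a-b)[::-1]))
ims=[];
for n,a,b in(("frame",pa,pb),("back",ha,hb)):
    c=(a+b)/2;y=np.arctan2(*(a-b)[::-1])
    for yy in(y,y-np.pi):
        q=r.solve_ik([*c,250 if n=='frame' else 233],down(yy));print(n,yy,None if q is None else np.round(q,2))
    z=260 if n=="frame" else 260-19
    r.reach([*c,z],down(y)); r.hold(.3)
    w=vision.grab_frame("wrist");s=r.observe();print(s["time"],s["tcp_pos"],s["orientation"],s["force"])
    np.save(f"w_{n}.npy",w,allow_pickle=True);ims.append(w["image"])
cv2.imwrite("pics/w.png",cv2.resize(np.vstack(ims),(800,600*2))[:, :]) 
for n,i in zip("fb",ims):cv2.imwrite(f"pics/w{n}.png",cv2.resize(i,(800,600),interpolation=cv2.INTER_CUBIC))
E
```

```text
frame [457.02035064 208.64986835] 153.60533846414378 0.6923967727376317
back [ 499.00097351 -238.04590426] 157.45403371584462 -0.031694497003606346
frame 0.6923967727376317 [-0.95  0.16  0.49  1.92 -0.09  1.08 -1.29]
frame -2.4491958808521614 [-0.5   0.16 -0.02  1.9   0.    1.08  1.75]
2.2833 [456.95764658 208.97358791 259.90701668] [ 9.40558667e-01  3.39631247e-01 -7.78389111e-05  6.43725563e-05] [ 0.59979942  0.44274707 -0.99962031]
back -0.031694497003606346 [-0.45  0.42  1.1   1.86 -0.41  1.12 -0.81]
back -3.1732871505933993 [-0.13  0.29  0.62  1.84 -0.19  1.07  2.1 ]
4.2833 [ 499.20102956 -237.60482977  240.98891602] [ 9.99881246e-01 -1.54104617e-02  3.49688056e-05 -9.68330661e-05] [ 0.90706848 -0.23319068 -0.75283848]
```

View pics/wf.png

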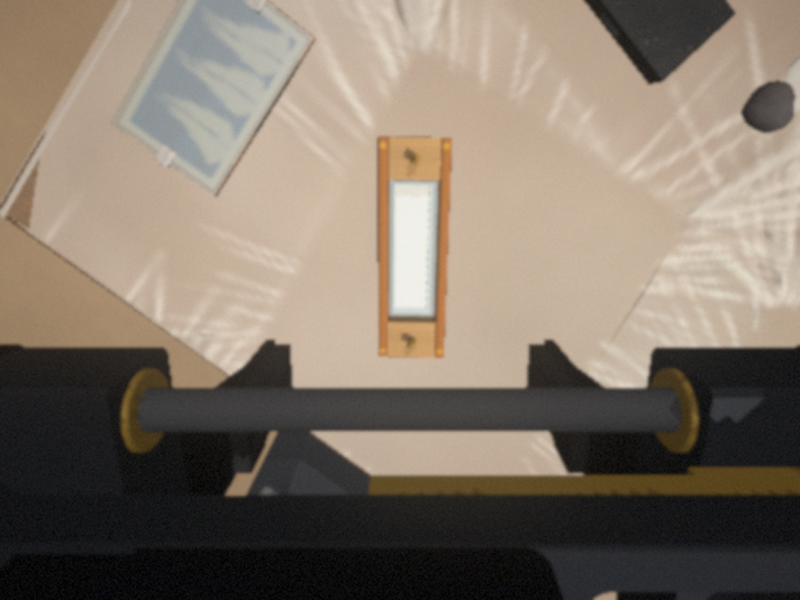

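View pics/wb.png

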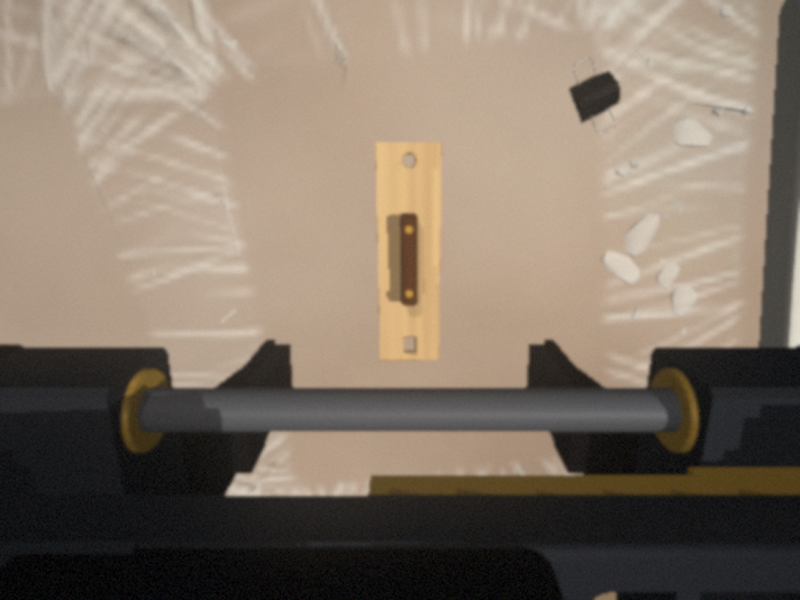

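In the wrist views, the pins are near (410,157) and (408,341), and the holes near (409,160) and (410,344). I'll enlarge the ends for precision.

```bash
python3 - <<'E'
from h import *
rows=[]
for n in("frame","back"):
    i=np.load(f"w_{n}.npy",allow_pickle=True).item()["image"]
    rows.append(np.hstack([cv2.resize(i[v:v+37,240:290],None,fx=8,fy=8,interpolation=cv2.INTER_CUBIC) for v in(83,196)]))
cv2.imwrite("pics/ends.png",np.vstack(rows))
E
```

```text
(no output)
```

View pics/ends.png

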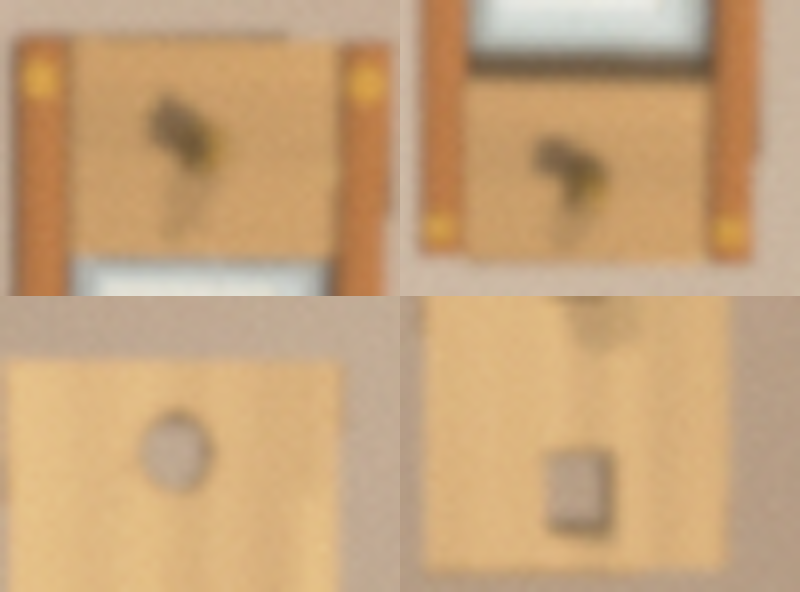

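```bash
cat >> h.py <<'E'
from scipy.optimize import least_squares
def fit(f,obj,px,x0):
    obj=np.array(obj,float);px=np.array(px,float)
    def P(x):
        c,s=np.cos(x[2]),np.sin(x[2]);o=obj.copy()
        o[:,0]=x[0]+c*obj[:,0]-s*obj[:,1];o[:,1]=x[1]+s*obj[:,0]+c*obj[:,1];return proj(f,o)-px
    R=least_squares(lambda x:P(x).ravel(),x0,x_scale=[10,10,.1],loss="soft_l1");return R.x,P(R.x)
E
python3 - <<'E'
from h import *
A=lambda u,v:(u/8+240-.44,v/8+83-.44); B=lambda u,v:((u-400)/8+240-.44,v/8+196-.44)
f=np.load("w_frame.npy",allow_pickle=True).item();b=np.load("w_back.npy",allow_pickle=True).item()
R=cv2.Rodrigues(np.array(f["rvec"],float))[0];print("cam",-R.T@np.array(f["tvec"]).ravel())
x,e=fit(f,[(95,30,24),(95,-30,24),(-95,30,24),(-95,-30,24),(61,21,24),(61,-21,24),(-61,21,24),(-61,-21,24)],
 [A(15,40),A(388,44),B(422,250),B(750,252),A(72,258),A(335,258),B(468,77),B(710,77)],[457,209,.6])
print("frame",x,e.round(2).tolist())
x2,e=fit(b,[(92,26,13),(92,-26,13),(-92,26,13),(-92,-26,13),(78,0,11),(-78,0,11)],
 [A(8,64),A(342,64),B(424,274),B(724,274),A(176,156),B(579,196)],[499,-238,-.03])
print("back",x2,e.round(2).tolist())
c,s=np.cos(x[2]),np.sin(x[2]);print("pins predicted crop px",[((p-[239.56,o])*8).round(0) for p,o in zip(proj(f,[(x[0]+78*c,x[1]+78*s,38),(x[0]-78*c,x[1]-78*s,38)]),(82.56,195.56))])
E
```

```text
cam [512.18583001 255.18359358 422.00466655]
frame [457.85754341 206.7730949    0.67968124] [[-0.42, -1.41], [1.21, -1.21], [-0.71, 1.44], [0.86, 1.75], [-0.36, -0.41], [-0.24, 0.06], [-0.03, 0.23], [0.16, 0.64]]
back [ 4.96429977e+02 -2.36910646e+02 -3.05072557e-02] [[-0.34, -0.23], [0.45, -0.22], [0.14, 0.19], [0.24, 0.21], [-0.07, 0.2], [-0.43, -0.06]]
pins predicted crop px [array([204., 144.]), array([188., 203.])]
```

The fits agree with the given sizes: residuals are small, and pins predicted from the outline land on the seen pins. I'll grasp the grip bar now.

```bash
python3 - <<'E'
from h import *
B=np.array([496.4,-236.9]);q=down(-.0305)
r.reach([*B,80],q); r.move_linear([*B,15.5],q,vel=60); fingers.close(); r.hold(.3)
s=r.observe();print(s["time"],s["tcp_pos"],s["finger_gap"]*87,s["grip_force"],s["force"])
r.move_linear([*B,150],q,vel=60); r.hold(.3)
s=r.observe();print(s["time"],s["tcp_pos"],s["orientation"],s["finger_gap"]*87,s["grip_force"],s["force"])
w=vision.grab_frame("wrist");np.save("w_hand.npy",w,allow_pickle=True)
cv2.imwrite("pics/hand.png",cv2.resize(w["image"],(800,600),interpolation=cv2.INTER_CUBIC))
E
```

```text
7.6583 [ 496.38668216 -236.9205576    15.49888687] 13.48283675171634 29.997688829898834 [-1.00025621  0.02489439  0.50618554]
10.35 [ 496.3734041  -236.921891    149.93935388] [ 9.99883462e-01 -1.52663103e-02 -4.49666998e-05  1.14966482e-05] 13.84107284069007 29.997035264968872 [-0.02864542  0.32202669 -1.85397551]
```

View pics/hand.png

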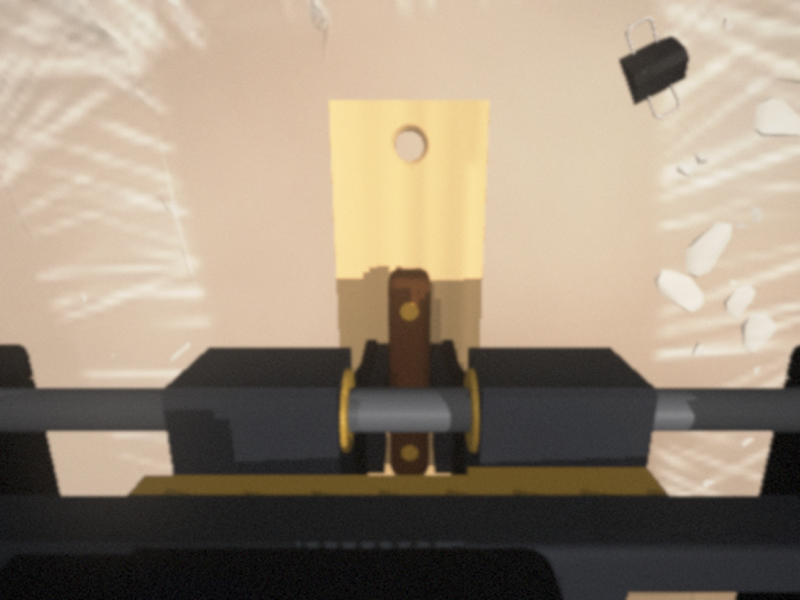

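The picture shows the plate held square. Its front corners are at (330,100) and (489,100), and the round hole is at (410,144). I'll refit the back in the hand with the same camera.

```bash
python3 - <<'E'
from h import *
w=np.load("w_hand.npy",allow_pickle=True).item();k=.64
z=13+134.45
x,e=fit(w,[(92,26,z),(92,-26,z),(78,0,z)],[(330*k-.2,100*k-.2),(489*k-.2,100*k-.2),(410.5*k-.2,143.5*k-.2)],[496,-237,-.03])
print(x,e.round(2).tolist())
print("edge check",(proj(w,[(x[0]+30,x[1]+25,z),(x[0]+30,x[1]-27,z)])/k).round(1))
# fit with z and pitch free
obj=np.array([(92,26),(92,-26),(78,0)])
f=np.load("w_frame.npy",allow_pickle=True).item()
tool=lambda p,t,y:Rot.from_euler('z',-y).as_matrix()[:2,:2]@(np.array(p)-t)
print("back in tool",tool(x[:2],[496.373,-236.922],-.0305),x[2]+.0305)
print("frame in tool at hover",tool([457.858,206.773],[456.958,208.974],.6924),.6797-.6924)
for yy in(.6797,):
    for zz in(150,60,30):print(r.solve_ik([457.9,206.8,zz],down(yy)))
E
```

```text
[ 4.96436608e+02 -2.37284052e+02 -2.89199225e-02] [[-0.38, -0.23], [0.91, -0.41], [-0.35, 0.92]]
edge check [[337.6 287.4]
 [482.9 283.1]]
back in tool [ 0.07461929 -0.35994352] 0.001580077455931462
frame in tool at hover [-0.71234383 -2.26869285] -0.012700000000000045
[-1.24315439  0.37810332  0.92862708  2.05274855 -0.38910053  0.89350208
 -0.98959025]
[-1.13474674  0.52699199  0.81896314  2.12085702 -0.58282778  0.73079751
 -0.82339206]
[-1.08050234  0.56808501  0.74966191  2.13496642 -0.63100593  0.67053246
 -0.78630605]
```

```bash
python3 - <<'E'
from h import *
y=.6781;T=np.array([457.86,206.77])-Rot.from_euler('z',y).as_matrix()[:2,:2]@np.array([.07,-.36]);q=down(y)
print(T)
try: r.move_linear([*T,150],q,vel=150)
except r.PlanningError as e: print(e); r.reach([*T,150],q)
r.move_linear([*T,56],q,vel=50); r.hold(.3)
s=r.observe();print(s["time"],s["tcp_pos"],s["orientation"],s["finger_gap"]*87,s["grip_force"],s["force"])
w=vision.grab_frame("wrist");np.save("w_over.npy",w,allow_pickle=True);i=w["image"]
a=cv2.resize(i[50:200,190:340],(600,600),interpolation=cv2.INTER_CUBIC)
t=vision.grab_frame("scene")["image"];
cv2.imwrite("pics/over.png",a);cv2.imwrite("pics/scene1.png",t)
E
```

```text
[457.57965316 207.00644375]
15.85 [457.60801239 207.06581043  56.07046046] [ 9.43056403e-01  3.32632851e-01  7.80119613e-05 -3.46244276e-05] 13.680840250808966 29.996885061264038 [ 0.02758346  0.56478471 -2.34048474]
```

View pics/over.png

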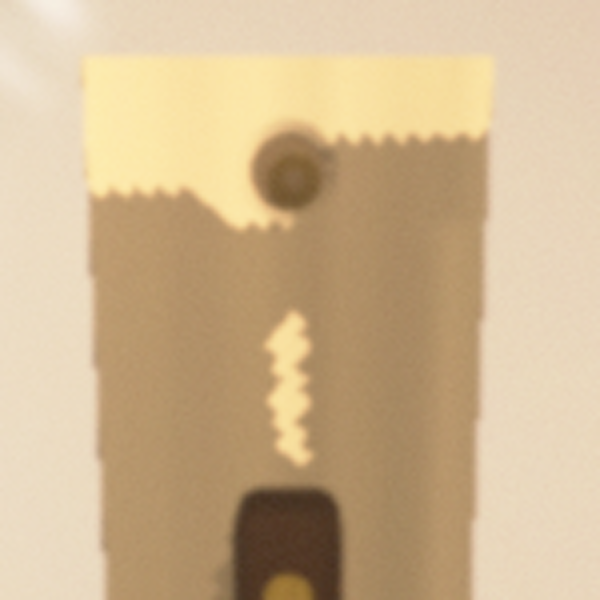

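The pin tip shows inside the hole: tip at about (293,176), hole rim centre at about (293,165) in the crop. I'll compare this with the prediction for perfect alignment.

```bash
python3 - <<'E'
from h import *
w=np.load("w_over.npy",allow_pickle=True).item()
y=.6797;c,s=np.cos(y),np.sin(y);p=[457.87+78*c,206.8+78*s];dz=56.07-15.5
for z in(13+dz,5+dz,38,33):print(z,(proj(w,[(*p,z)])[0]-[190,50]+.5)*4)
E
```

```text
53.57 [293.16448138 173.27783445]
45.57 [293.03605227 175.59358159]
38 [292.92512567 177.59373551]
33 [292.85687691 178.82435113]
```

```bash
python3 - <<'E'
from h import *
y=.6781;q=down(y);T=np.array([457.58,207.0])-.65*np.array([np.cos(y),np.sin(y)])
r.move_linear([*T,52],q,vel=30); f0=r.observe()["force"]
for z in[48,46,44,42,40,38,36.5,35.5,35]:
    r.move_linear([*T,z],q,vel=20); s=r.observe();d=s["force"]-f0
    print(z,s["tcp_pos"].round(2),d.round(1),round(s["time"],1))
    if d[2]>6: print("contact");break
E
```

```text
48 [456.98 206.52  47.85] [0.  0.4 0.9] 16.6
46 [457.   206.54  45.89] [-0.9 -0.9  0.5] 16.8
44 [456.96 206.56  43.89] [-0.1  0.1 -0.4] 17.1
42 [457.   206.53  41.86] [-0.6 -0.1  1.3] 17.3
40 [456.99 206.54  39.87] [ 0.2 -0.1  0.1] 17.6
38 [456.99 206.53  37.87] [-0.5 -0.1 -0.6] 17.8
36.5 [457.02 206.56  36.42] [-0.4 -1.1  0.8] 18.1
35.5 [457.04 206.57  35.46] [-0.5  1.   0.3] 18.3
35 [457.07 206.59  34.98] [-1.7 -0.2 -0.5] 18.6
```

No contact force through the pin depth, so both pins are in. I'll lower the last half millimetre, release, rise and look.

```bash
python3 - <<'E'
from h import *
y=.6781;q=down(y);T=np.array([457.05,206.57])
f0=r.observe()["force"]
for z in[34.6,34.3,34.0,33.7]:
    r.move_linear([*T,z],q,vel=10); r.hold(.1); s=r.observe();d=s["force"]-f0
    print(z,s["tcp_pos"].round(2),d.round(1),round(s["time"],1))
    if d[2]>3: break
fingers.release(); r.hold(.2)
r.move_linear([*T,120],q,vel=120); T2=[457.6,207]; r.move_linear([*T2,279],q,vel=200); r.hold(.2)
s=r.observe();print(s["time"],s["finger_gap"],s["tcp_pos"])
w=vision.grab_frame("wrist");np.save("w_closed.npy",w,allow_pickle=True)
cv2.imwrite("pics/closed.png",cv2.resize(w["image"][75:240,155:375],(800,600),interpolation=cv2.INTER_CUBIC))
E
```

```text
34.6 [457.03 206.58  34.6 ] [ 1.8 -0.6  2.1] 18.9
34.3 [457.13 206.6   34.49] [1.1 0.  5.2] 19.3
22.8417 0.99920368795058 [457.04750862 206.69912597 277.93862876]
```

View pics/closed.png

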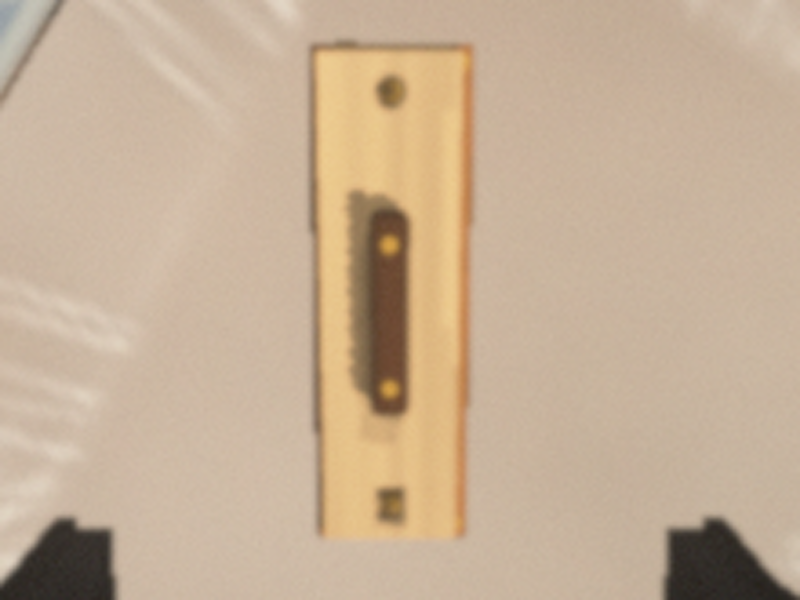

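Contact came exactly at the expected seating height (TCP 34.5), and both pins stand in the hole and slot at (391,90) and (391,505). Now I'll grip the frame by its rails and lift.

```bash
python3 - <<'E'
from h import *
y=.679;q=down(y);T=np.array([457.3,206.6])
r.move_linear([*T,60],q,vel=150); r.move_linear([*T,4],q,vel=50)
s=r.observe();print(s["tcp_pos"],s["force"]);fingers.close(); r.hold(.4)
s=r.observe();print(s["time"],s["tcp_pos"],s["finger_gap"]*87,s["grip_force"],s["force"])
r.move_linear([*T,12],q,vel=20); r.move_linear([*T,70],q,vel=50);r.move_linear([*T,180],q,vel=60); r.hold(.8)
s=r.observe();print(s["time"],s["tcp_pos"],s["finger_gap"]*87,s["grip_force"],s["force"],s["ft_torque"],abs(s["qvel"]).max())
w=vision.grab_frame("wrist")["image"];t=vision.grab_frame("scene");p=proj(t,[(457,207,190)])[0].astype(int);print(p)
c=t["image"][max(p[1]-55,0):p[1]+55,max(p[0]-60,0):p[0]+60]
cv2.imwrite("pics/lift.png",np.hstack([cv2.resize(w[20:320,100:420],(400,400)),cv2.resize(c,(400,400),interpolation=cv2.INTER_CUBIC)]))
E
```

```text
[457.56528683 206.69730986   4.27245905] [-1.5807152  -0.01563984 -0.01580034]
26.7583 [457.43282773 206.52389907   4.05607601] 59.93080540702788 29.9995020031929 [ 0.00742939 -0.20356706  0.85985036]
31.4 [457.2894576  206.62369055 180.01439634] 59.644796878582625 29.998286962509155 [ 0.35746106 -0.11933475 -5.57363723] [-0.06322425  0.09416729 -0.00637164] 0.0010707991379473908
[181 133]
```

View pics/lift.png

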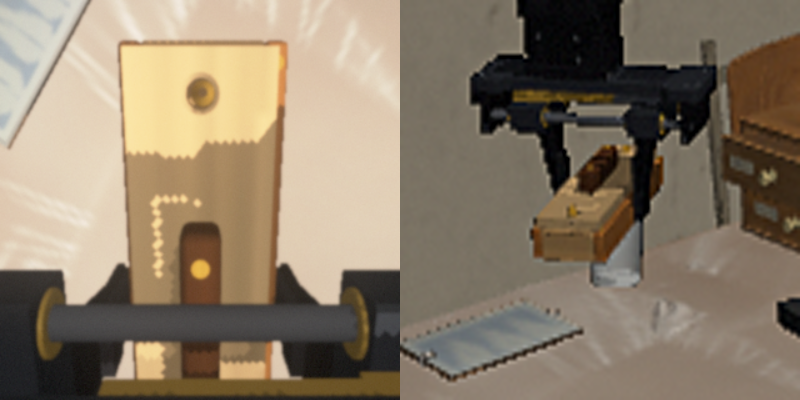

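The closed frame hangs level in the fingers, about 176 mm up, with the back flush and the pin standing in the hole. I'll hand it in.

```bash
python3 -c "
from h import *
print(job.job_done())"
```

```text
the job is handed in; nothing more can be done
None
```

I handed the job in with the closed frame held still and level, its underside about 176 mm above the table and the backplate seated over both pins; the hand-in call returned no verdict.

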